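# Lay out the cheese tasting case

### The arm

A 6-joint arm with a two-finger parallel gripper is mounted at the origin on the work surface. World frame = base frame: x ahead of the robot, y to its left, z up, the work surface at z = 0. Lengths are in m, angles in rad, forces in N, time in s.
With the tool pointing down it reaches from about 0.425 to 0.95 m from the base axis. Payload 3.5 kg.
Tool frame: the origin (TCP) lies at the very end of the fingers, on their centre line; the grasp point (between the pads) lies 19 mm behind it (ctrl.pinch_z is the distance from the TCP to the grasp point, in m); z points along the fingers, y is the line along which they close (so a half turn about z gives the same grasp; the last joint's range is limited). The gripper opens to 85 mm and grips with 20 to 120 N. Pads are 22 mm wide; open, the fingers measure 114 mm over their backs; the gripper's body (76 mm by 85 mm) begins 54 mm behind the grasp point. The pads swing forward as they close: fully open they stand 13 mm farther back than shut.
Start: joints at [-1.493, 0.286, 1.577, -0, 1.279, -0.15], TCP at [0.152, -0.658, 0.231] pointing down, gripper open.
Joint ranges: [-2.77, 2.77], [-0.9, 2.22], [0.21, 2.48], [-1.53, 4.67], [0.24, 2.81], [-2.84, 2.84]. Speed limits (rad/s): [2.79, 2.79, 3.14, 3.14, 3.14, 3.14].

### API

Orientations are given as a unit quaternion [x, y, z, w].
In Python, from plant import ctrl gives the robot as it stands. The module is installed in compiled form; this text tells all that it offers.
- The arm moves only by the shell command python3 -m crank 'ROWS' [OPENING] [FORCE]. ROWS is JSON, a list of rows, each a list of 6 numbers: the shift along the tool's x, y, z in cm, then the turn, a rotation vector about the tool's x, y, z in rad. In form: [[tx, ty, tz, rx, ry, rz], ...]. A call has 1 to 10 rows; each row is the pose to reach, as a shift and turn from the pose commanded when the call began, along the tool's axes at that moment; what a row does not reach only later rows make up. A row lasts 1/10 s, in which the tool goes at most 50 mm and 8.59 degrees, less where a joint would pass 70% of its speed; a pose out of reach is approached as far as the arm can. A call with a gripper value outside its range is refused whole. OPENING is the opening, from 0 (shut) to 1 (fully open), set as the call begins (- or left out, the last holds). The fingers move at their own pace and stop on an object; FORCE is the grip in N (left out, the last holds). Time passes only in rows, so rows that repeat a pose let the fingers close. It gives the time, the measured TCP pose, the force, the opening and the grip force at its end, in the units of the state.
- ctrl.get_state(): the state, without advancing time (a new reading comes with each control period).
- ctrl.read_camera(name): name is "scene" or "side" or "wrist"; returns (picture, depth): 420x560x3 uint8, blue, green, red; 420x560 float32, m along the optical axis (not along the pixel's ray), 0 where there is no reading.
- ctrl.camera_info(name): a dict with "K" (3x3 intrinsics, pixels), "origin" and "orientation" of the camera in the world. Camera axes: x right, y down, z forward; pixel columns grow to the right and rows downward; lengths in m; the calibration is good to about 2 mm. A picture is of the moment at which its call begins: read the wrist's pose just before it. camera_info takes no time and is no camera call; for the wrist camera it gives the pose at the moment of the call.
- ctrl.sign_off(): hands the job in; it is judged then, once.
The state is a dict: "time": time; "qpos": joint angles; "dq": joint speeds; "joint_efforts": joint torques, N m; "eef_pos": TCP position; "tcp_rot": TCP orientation; "contact_force": force on the tool from outside, world axes, zero at the start; "wrist_torque": the same for the moment, N m; "opening": opening from 0.0 (shut) to 1.0 (fully open); "finger_force": force on a finger pad.
Only numpy, scipy, OpenCV 4.12 (cv2) and the standard library are available. Lean on these libraries where they do the work, as an engineer would, in place of code of your own. Each camera call takes 0.05 s, during which the arm holds its last target. There are 200 camera calls.

### The job

Set up the tasting case at the cheese stall: first raise its stiff lid to about 75 degrees from shut, just short of upright, and leave it standing there. Then lay exactly three of the four small round cheeses flat on the floor of the case, side by side, leaving the fourth on the counter, and draw every trier out of the white draining rack and stand it handle up in the wells of the wooden caddy. Leave the other cheeses, jars and bowl where they are.

Things in the scene. Friction and masses are not known exactly. Their poses are not given: they have to be found in the camera images.
- case: wooden open-topped tasting case, 200 mm (its x, front to back) x 340 mm (its y) x 60 mm high, fixed to the counter; walls and floor 6 mm thick (inner floor 6 mm above the counter, inside 188 x 328 mm). Origin: centre of its underside; its +x axis points to the hinge side, away from the robot.
- lid (a joint): angle in rad of the case's wooden lid (200 x 340 x 8 mm, 0.25 kg): 0 = shut, growing as the front edge rises, stop at 2.0. The hinge runs along the case's y axis on the far rim. It is stiff (about 0.6 N m of friction, about 4 N at the bar) and the lid stays at whatever angle it is left.
- lid_bar (a point): middle of the lid's handle bar: a round steel bar 10 mm thick along the case's y axis, 100 mm long between two 8 mm arms, standing 40 mm out in front of the lid's front edge in the plane of the lid; 240 mm from the hinge line. Open space below and above it, so it can be pinched from above at every angle and turns between the fingers. Its z is about 64 mm when shut.
- lid_hinge (a point): middle of the hinge line, on top of the case's far wall, 60 mm above the counter (fixed; does not turn with the lid).
- rack: white plastic draining rack, a block 230 mm (its x) x 70 mm (its y) x 90 mm high, fixed; four upright square wells 18 mm wide and 80 mm deep in a row along its x axis, 58 mm apart, each holding at most one trier. Origin: centre of its underside.
- caddy: pale wooden caddy, a block 230 mm (its x) x 70 mm (its y) x 100 mm high, fixed; four wide square wells 32 mm wide and 90 mm deep in a row along its x axis, 58 mm apart; empty at the start; well floor 10 mm above the counter. Origin: centre of its underside. Rack and caddy may change sides.
- caddy_hole0 (a point): centre of the mouth of one caddy well, 100 mm above the counter.
- caddy_hole1 (a point): centre of the mouth of one caddy well, 100 mm above the counter.
- caddy_hole2 (a point): centre of the mouth of one caddy well, 100 mm above the counter.
- caddy_hole3 (a point): centre of the mouth of one caddy well, 100 mm above the counter.
- trier0: cheese trier, 200 mm long, 70 g, standing in the rack handle up: straight round steel shaft 12 mm thick, 110 mm long, then a round dark wooden handle 20 mm thick, 90 mm long. Origin: the shaft's free (lower) end; its z axis runs along the tool to the handle end at z = 200 mm. In the rack its end is 10 mm above the counter. Two to four triers are present.
- trier1: cheese trier, 200 mm long, 70 g, standing in the rack handle up: straight round steel shaft 12 mm thick, 110 mm long, then a round dark wooden handle 20 mm thick, 90 mm long. Origin: the shaft's free (lower) end; its z axis runs along the tool to the handle end at z = 200 mm. In the rack its end is 10 mm above the counter. Two to four triers are present.
- trier2: cheese trier, 200 mm long, 70 g, standing in the rack handle up: straight round steel shaft 12 mm thick, 110 mm long, then a round dark wooden handle 20 mm thick, 90 mm long. Origin: the shaft's free (lower) end; its z axis runs along the tool to the handle end at z = 200 mm. In the rack its end is 10 mm above the counter. Two to four triers are present.
- trier3: cheese trier, 200 mm long, 70 g, standing in the rack handle up: straight round steel shaft 12 mm thick, 110 mm long, then a round dark wooden handle 20 mm thick, 90 mm long. Origin: the shaft's free (lower) end; its z axis runs along the tool to the handle end at z = 200 mm. In the rack its end is 10 mm above the counter. Two to four triers are present.
- cheese0: small round yellow waxed cheese, 52 mm across, 26 mm high, 60 g, lying flat on the counter in front of the case. Origin: centre of its underside. All four are alike.
- cheese1: small round yellow waxed cheese, 52 mm across, 26 mm high, 60 g, lying flat on the counter in front of the case. Origin: centre of its underside. All four are alike.
- cheese2: small round yellow waxed cheese, 52 mm across, 26 mm high, 60 g, lying flat on the counter in front of the case. Origin: centre of its underside. All four are alike.
- cheese3: small round yellow waxed cheese, 52 mm across, 26 mm high, 60 g, lying flat on the counter in front of the case. Origin: centre of its underside. All four are alike.
- wheel: bystander: larger round orange cheese, 112 mm across, 45 mm high. Origin: centre of its underside. Leave alone.
- block: bystander: rectangular block of pale cheese 100 x 60 x 45 mm. Origin: centre of its underside. Leave alone.
- honey: bystander: amber jar with brass lid, 70 mm across, 90 mm high. Origin: centre of its underside. Leave alone.
- chutney: bystander: green jar with white lid, 60 mm across, 75 mm high. Origin: centre of its underside. Leave alone.
- dish: bystander: small white bowl, 100 mm across, 35 mm high. Origin: centre of its underside. Leave alone.
- loaf: bystander: loaf-shaped yellow cheese 70 x 120 x 70 mm. Origin: centre of its underside. Leave alone.
Not all that is in view belongs to the job. Leave any red look-alike of the cheese3 alone.

How it is judged:
On the way:
1. the lid stands at about 75 degrees, let go, before the case is loaded or the caddy filled (value of joint lid between 1.17 and 1.45 rad and contact force between the fingers and lid below 0.1 N and not (x of cheese0 in the frame of case between -0.085 and 0.085 m and y of cheese0 in the frame of case between -0.155 and 0.155 m and z of cheese0 in the frame of case between 0 and 0.013 m and angle between cheese0's own z axis and vertical below 0.15 rad) and not (x of cheese1 in the frame of case between -0.085 and 0.085 m and y of cheese1 in the frame of case between -0.155 and 0.155 m and z of cheese1 in the frame of case between 0 and 0.013 m and angle between cheese1's own z axis and vertical below 0.15 rad) and not (x of cheese2 in the frame of case between -0.085 and 0.085 m and y of cheese2 in the frame of case between -0.155 and 0.155 m and z of cheese2 in the frame of case between 0 and 0.013 m and angle between cheese2's own z axis and vertical below 0.15 rad) and not (x of cheese3 in the frame of case between -0.085 and 0.085 m and y of cheese3 in the frame of case between -0.155 and 0.155 m and z of cheese3 in the frame of case between 0 and 0.013 m and angle between cheese3's own z axis and vertical below 0.15 rad) and not (x of trier0 in the frame of caddy between -0.115 and 0.115 m and y of trier0 in the frame of caddy between -0.035 and 0.035 m and z of trier0 in the frame of caddy below 0.022 m and angle between trier0's own z axis and vertical below 0.4 rad) and not (x of trier1 in the frame of caddy between -0.115 and 0.115 m and y of trier1 in the frame of caddy between -0.035 and 0.035 m and z of trier1 in the frame of caddy below 0.022 m and angle between trier1's own z axis and vertical below 0.4 rad) and not (x of trier2 in the frame of caddy between -0.115 and 0.115 m and y of trier2 in the frame of caddy between -0.035 and 0.035 m and z of trier2 in the frame of caddy below 0.022 m and angle between trier2's own z axis and vertical below 0.4 rad) and not (x of trier3 in the frame of caddy between -0.115 and 0.115 m and y of trier3 in the frame of caddy between -0.035 and 0.035 m and z of trier3 in the frame of caddy below 0.022 m and angle between trier3's own z axis and vertical below 0.4 rad)), for 0.2 s.
At the end, for the whole second after the job is handed in: Lid at 67 to 83 degrees (1.17-1.45 rad); exactly three small cheeses flat (within 8 degrees) on the case floor, the fourth on the counter outside; every trier present stands handle up in a caddy well, its end within 12 mm of the well floor; all released, at rest (value of joint lid between 1.17 and 1.45 rad and ((x of cheese0 in the frame of case between -0.085 and 0.085 m and y of cheese0 in the frame of case between -0.155 and 0.155 m and z of cheese0 in the frame of case between 0 and 0.013 m and angle between each of cheese0, cheese1, cheese2's own z axis and vertical below 0.15 rad and x of cheese1 in the frame of case between -0.085 and 0.085 m and y of cheese1 in the frame of case between -0.155 and 0.155 m and z of cheese1 in the frame of case between 0 and 0.013 m and x of cheese2 in the frame of case between -0.085 and 0.085 m and y of cheese2 in the frame of case between -0.155 and 0.155 m and z of cheese2 in the frame of case between 0 and 0.013 m and not (x of cheese3 in the frame of case between -0.11 and 0.11 m and y of cheese3 in the frame of case between -0.18 and 0.18 m) and height (world z) of cheese3 between -0.01 and 0.03 m) or (x of cheese0 in the frame of case between -0.085 and 0.085 m and y of cheese0 in the frame of case between -0.155 and 0.155 m and z of cheese0 in the frame of case between 0 and 0.013 m and angle between each of cheese0, cheese1, cheese3's own z axis and vertical below 0.15 rad and x of cheese1 in the frame of case between -0.085 and 0.085 m and y of cheese1 in the frame of case between -0.155 and 0.155 m and z of cheese1 in the frame of case between 0 and 0.013 m and not (x of cheese2 in the frame of case between -0.11 and 0.11 m and y of cheese2 in the frame of case between -0.18 and 0.18 m) and height (world z) of cheese2 between -0.01 and 0.03 m and x of cheese3 in the frame of case between -0.085 and 0.085 m and y of cheese3 in the frame of case between -0.155 and 0.155 m and z of cheese3 in the frame of case between 0 and 0.013 m) or (x of cheese0 in the frame of case between -0.085 and 0.085 m and y of cheese0 in the frame of case between -0.155 and 0.155 m and z of cheese0 in the frame of case between 0 and 0.013 m and angle between each of cheese0, cheese2, cheese3's own z axis and vertical below 0.15 rad and not (x of cheese1 in the frame of case between -0.11 and 0.11 m and y of cheese1 in the frame of case between -0.18 and 0.18 m) and height (world z) of cheese1 between -0.01 and 0.03 m and x of cheese2 in the frame of case between -0.085 and 0.085 m and y of cheese2 in the frame of case between -0.155 and 0.155 m and z of cheese2 in the frame of case between 0 and 0.013 m and x of cheese3 in the frame of case between -0.085 and 0.085 m and y of cheese3 in the frame of case between -0.155 and 0.155 m and z of cheese3 in the frame of case between 0 and 0.013 m) or (not (x of cheese0 in the frame of case between -0.11 and 0.11 m and y of cheese0 in the frame of case between -0.18 and 0.18 m) and height (world z) of cheese0 between -0.01 and 0.03 m and x of cheese1 in the frame of case between -0.085 and 0.085 m and y of cheese1 in the frame of case between -0.155 and 0.155 m and z of cheese1 in the frame of case between 0 and 0.013 m and angle between each of cheese1, cheese2, cheese3's own z axis and vertical below 0.15 rad and x of cheese2 in the frame of case between -0.085 and 0.085 m and y of cheese2 in the frame of case between -0.155 and 0.155 m and z of cheese2 in the frame of case between 0 and 0.013 m and x of cheese3 in the frame of case between -0.085 and 0.085 m and y of cheese3 in the frame of case between -0.155 and 0.155 m and z of cheese3 in the frame of case between 0 and 0.013 m)) and x of trier0 in the frame of caddy between -0.115 and 0.115 m and y of trier0 in the frame of caddy between -0.035 and 0.035 m and z of each of trier0, trier1, trier2, trier3 in the frame of caddy below 0.022 m and angle between each of trier0, trier1, trier2, trier3's own z axis and vertical below 0.4 rad and x of trier1 in the frame of caddy between -0.115 and 0.115 m and y of trier1 in the frame of caddy between -0.035 and 0.035 m and x of trier2 in the frame of caddy between -0.115 and 0.115 m and y of trier2 in the frame of caddy between -0.035 and 0.035 m and x of trier3 in the frame of caddy between -0.115 and 0.115 m and y of trier3 in the frame of caddy between -0.035 and 0.035 m and linear speed of each of cheese0, cheese1, cheese2, cheese3, trier0, trier1, trier2, trier3 below 0.03 m/s); the robot touches nothing.
It fails at once if a bystander (larger cheese, jar or bowl) is pushed more than 4 cm or tipped over (distance of any of wheel, block, honey, chutney, dish, loaf from where it was at the start of the episode above 0.04 m or angle between any of wheel, block, honey, chutney, dish, loaf's own z axis and vertical above 0.5 rad).
Of trier0, trier1, trier2, trier3 only 2 to 4 are there at a start; the rules pass over those that are not, and their reading is None.
At some moment in a run one of cheese0, cheese1, cheese2, cheese3 may be knocked a few centimetres aside while the robot is not near it.
It also fails if it takes over 210 s, if anything falls off the work surface, if the arm or the gripper's body presses on something with over 40 N, if the wrist force passes 120 N, or if a joint passes its speed limit or range.

## Working session

There is one attempt and no reset: what is moved stays moved. The work goes in short steps, Python scripts to look and compute and a shell command to move; the robot and the scene stay as the last step left them, time stands still between calls to the robot, and variables do not carry over. Pictures are saved under pics/ and viewed, at most 14 in all, crops included, and the job is handed in when it is done.

```bash
mkdir -p pics; cat > h.py <<'E'
import numpy as np, cv2
from scipy.spatial.transform import Rotation as R
from plant import ctrl
def shot(n,f=None):
    i=ctrl.camera_info(n); p,d=ctrl.read_camera(n)
    if f: cv2.imwrite('pics/'+f,p)
    return p,d,i
def ray(i,u,v):
    K=np.array(i['K']); r=R.from_quat(i['orientation']).as_matrix()
    return np.array(i['origin']), r@np.array([(u-K[0,2])/K[0,0],(v-K[1,2])/K[1,1],1])
def onz(i,u,v,z):
    o,r=ray(i,u,v); return o+r*(z-o[2])/r[2]
def cloud(d,i):
    K=np.array(i['K']); v,u=np.indices(d.shape)
    c=np.dstack([(u-K[0,2])/K[0,0]*d,(v-K[1,2])/K[1,1]*d,d])
    return c@R.from_quat(i['orientation']).as_matrix().T+np.array(i['origin'])
def tool(p):
    "world shift to point p for TCP, in tool axes cm"
    s=ctrl.get_state(); return R.from_quat(s['tcp_rot']).inv().apply(np.array(p)-s['eef_pos'])*100
E
python3 - <<'E'
from h import *
for n in('scene','side','wrist'):
    p,d,i=shot(n,n+'0.png'); print(n,i)
    np.savez(n+'0.npz',p=p,d=d)
s=ctrl.get_state();print(s)
print(R.from_quat(s['tcp_rot']).as_matrix().round(3),ctrl.pinch_z)
E
```

```text
scene {'K': array([[424.86608114,   0.        , 279.6310756 ],
       [  0.        , 424.86608114, 205.54529543],
       [  0.        ,   0.        ,   1.        ]]), 'origin': array([1.08233516, 0.84749405, 0.99089021]), 'orientation': array([ 0.26123511,  0.87431176, -0.39220428, -0.11623671])}
side {'K': array([[522.07230285,   0.        , 287.62270189],
       [  0.        , 522.07230285, 210.2246411 ],
       [  0.        ,   0.        ,   1.        ]]), 'origin': array([ 0.0453927 , -1.1077836 ,  1.14232175]), 'orientation': array([ 0.89683215, -0.17569115,  0.0794291 , -0.39814035])}
wrist {'K': array([[319.29758614,   0.        , 280.90950199],
       [  0.        , 319.29758614, 210.49720755],
       [  0.        ,   0.        ,   1.        ]]), 'origin': array([ 0.21567748, -0.64321717,  0.37289452]), 'orientation': array([ 0.77633753, -0.61663858, -0.08181403,  0.10180058])}
{'time': 0.15, 'qpos': array([-1.49302598e+00,  2.86989340e-01,  1.57789999e+00, -5.79598944e-06,
        1.27858573e+00, -1.50018381e-01]), 'dq': array([-3.51665098e-04, -2.21866704e-03, -5.13633197e-03, -6.29418997e-04,
       -2.13080036e-04,  5.13685307e-05]), 'joint_efforts': array([ 9.04459466e-04, -4.06598747e+01, -2.93141699e+01, -1.16245674e-04,
        3.93428199e-03, -1.36769540e-06]), 'eef_pos': array([ 0.15240468, -0.65702285,  0.23021471]), 'tcp_rot': array([ 9.93520510e-01,  1.13649067e-01,  3.12200884e-05, -9.40689138e-04]), 'contact_force': array([-0.49177034,  0.49289743, -0.2101273 ]), 'wrist_torque': array([-0.00451497,  0.01970851,  0.02993863]), 'finger_force': 0.0, 'opening': 0.9972246251763598}
[[ 0.974  0.226 -0.   ]
 [ 0.226 -0.974  0.002]
 [ 0.    -0.002 -1.   ]] 0.0187
```

View pics/scene0.png

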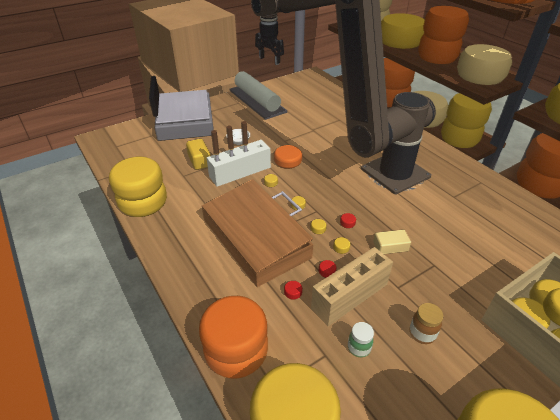

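View pics/side0.png

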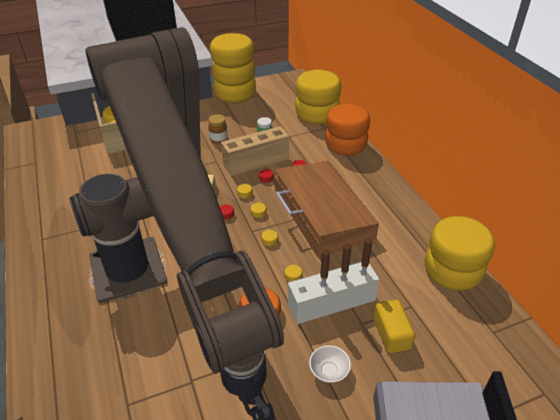

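Scene: the case with its bar is at about (295,203), the rack with three triers at (240,160), the caddy at (355,283) and four yellow cheeses at (271,181), (299,202), (319,226) and (342,244). The red ones are decoys. The side view agrees, with the empty rack well at (303,290).

```bash
cat > m.py <<'E'
from h import *
def tri(i1,u1,i2,u2):
    a,r=ray(i1,*u1); b,q=ray(i2,*u2)
    s,t=np.linalg.lstsq(np.c_[r,-q],b-a,rcond=None)[0]
    return (a+s*r+b+t*q)/2, np.linalg.norm(a+s*r-b-t*q)
I={n:ctrl.camera_info(n) for n in('scene','side')}
D={n:np.load(n+'0.npz') for n in I}
C={n:cloud(D[n]['d'],I[n]) for n in I}
for n in I:
    p=D[n]['p']; c=C[n]; h=cv2.cvtColor(p,cv2.COLOR_BGR2HSV)
    m=cv2.inRange(h,(20,150,90),(34,255,255))
    k,l,st,ce=cv2.connectedComponentsWithStats(m)
    for j in range(1,k):
        if st[j,4]<40: continue
        q=c[l==j]; t=q[q[:,2]>np.percentile(q[:,2],90)-.006]
        print(n,'yellow',st[j,4],ce[j].round(),'med',np.median(q,0).round(3),'top ctr',((t.min(0)+t.max(0))/2).round(3),'ext',np.ptp(t[:,:2],axis=0).round(3))
    # height-banded objects
    for nm,z0,z1 in(('lidtop',.062,.075),('rack',.084,.095),('caddy',.0965,.105),('handles',.19,.23)):
        mm=((c[...,2]>z0)&(c[...,2]<z1)&(D[n]['d']>0)&(c[...,0]>.2)&(c[...,0]<1.1)&(abs(c[...,1])<.7)).astype(np.uint8)
        k,l,st,ce=cv2.connectedComponentsWithStats(mm)
        for j in range(1,k):
            if st[j,4]<25: continue
            q=c[l==j]; (cx,cy),(w,hh),a=cv2.minAreaRect(q[:,:2].astype(np.float32))
            print(n,nm,st[j,4],ce[j].round(),'ctr %.3f %.3f size %.3f %.3f ang %.1f z %.3f'%(cx,cy,w,hh,a,np.median(q[:,2])))
E
python3 m.py
```

```text
scene yellow 1260 [402.  30.] med [-0.688 -0.694  0.208] top ctr [ 0.112 -0.007  0.606] ext [1.941 1.709]
scene yellow 53 [559.  99.] med [-0.637  0.186  0.203] top ctr [-0.692  0.145  0.225] ext [0.063 0.038]
scene yellow 1750 [466. 121.] med [-0.683 -0.18  -0.082] top ctr [0.137 0.264 0.485] ext [1.891 1.167]
scene yellow 508 [198. 153.] med [ 0.608 -0.445  0.067] top ctr [0.82  0.156 0.529] ext [0.524 1.383]
scene yellow 2736 [138. 186.] med [ 0.88  -0.305  0.128] top ctr [0.938 0.208 0.568] ext [0.289 1.279]
scene yellow 154 [271. 180.] med [ 0.439 -0.197  0.025] top ctr [0.747 0.31  0.507] ext [0.67  1.075]
scene yellow 113 [299. 201.] med [ 0.42  -0.041  0.026] top ctr [0.741 0.388 0.507] ext [0.683 0.918]
scene yellow 200 [318. 226.] med [0.44  0.09  0.025] top ctr [0.435 0.085 0.027] ext [0.051 0.05 ]
scene yellow 232 [341. 245.] med [0.43  0.197 0.025] top ctr [0.741 0.508 0.507] ext [0.682 0.679]
scene yellow 1237 [542. 302.] med [0.181 0.668 0.071] top ctr [0.606 0.76  0.554] ext [0.952 0.176]
scene yellow 50 [556. 332.] med [0.207 0.741 0.07 ] top ctr [0.206 0.743 0.07 ] 
[... 5410 characters left out ...]
 0.102
side caddy 32 [314. 103.] ctr 0.808 0.490 size 0.015 0.067 ang 57.0 z 0.101
side caddy 580 [254. 140.] ctr 0.518 0.347 size 0.233 0.083 ang 4.2 z 0.100
side caddy 30 [350. 134.] ctr 0.844 0.248 size 0.013 0.047 ang 65.4 z 0.102
side caddy 27 [280. 198.] ctr 0.487 0.021 size 0.008 0.063 ang 0.9 z 0.098
side caddy 96 [447. 262.] ctr 0.801 -0.380 size 0.033 0.127 ang 17.2 z 0.101
side caddy 31 [477. 268.] ctr 0.870 -0.440 size 0.008 0.063 ang 88.5 z 0.101
side handles 74 [368. 244.] ctr 0.580 -0.335 size 0.018 0.019 ang 36.8 z 0.206
side handles 75 [347. 249.] ctr 0.523 -0.333 size 0.020 0.018 ang 25.4 z 0.206
side handles 76 [325. 255.] ctr 0.464 -0.330 size 0.017 0.021 ang 10.8 z 0.207
```

```bash
python3 -c "
import cv2
a=cv2.imread('pics/scene0.png')[120:330,150:430];b=cv2.imread('pics/side0.png')[100:330,190:410]
cv2.imwrite('pics/ab.png',cv2.hconcat([cv2.resize(a,(400,300)),cv2.resize(b,(400,300*1))]))"
cat > m2.py <<'E'
from m import *
print('-----')
for n in I:
    c=C[n];d=D[n]['d'];p=D[n]['p'].astype(int)
    g=(d>0)&(c[...,0]>.53)&(c[...,0]<.74)&(abs(c[...,1])<.14)&(c[...,2]>.055)
    q=c[g]; A=np.c_[q[:,:2],np.ones(len(q))]
    for _ in range(3):
        s=np.linalg.lstsq(A,q[:,2],rcond=None)[0]; r=abs(A@s-q[:,2]); A,q=A[r<.004],q[r<.004]
    print(n,'lid plane',s.round(4),'angle',np.arctan(np.hypot(s[0],s[1])).round(3))
    e=abs(c[...,0]*s[0]+c[...,1]*s[1]+s[2]-c[...,2])<.004
    g=e&(d>0)&(c[...,0]>.3)&(c[...,0]<.8)&(abs(c[...,1])<.25)
    k,l,st,ce=cv2.connectedComponentsWithStats(g.astype(np.uint8)); j=1+st[1:,4].argmax(); q=c[l==j]
    print('lid rect',cv2.minAreaRect(q[:,:2].astype(np.float32)))
    # bar: greyish pixels near
    g=(d>0)&(c[...,2]>.06)&(c[...,2]<.16)&(c[...,0]>.42)&(c[...,0]<.53)&(abs(c[...,1])<.09)&(np.ptp(p,axis=2)<35)
    q=c[g];print('bar',len(q)); f=q[q[:,0]<np.percentile(q[:,0],3)+.018]
    print(np.median(f,0).round(4),f.min(0).round(3),f.max(0).round(3), np.polyfit(f[:,1],f[:,0],1).round(3))
E
python3 m2.py | sed -n '/-----/,$p'
```

```text
-----
scene lid plane [-0.1183 -0.0024  0.1545] angle 0.118
lid rect ((0.6068047285079956, 0.004875406622886658), (0.2434292882680893, 0.3431008458137512), 1.1234151124954224)
bar 117
[0.4916 0.0027 0.0952] [ 0.486 -0.048  0.088] [0.504 0.061 0.102] [-0.006  0.492]
side lid plane [-0.1161 -0.0003  0.1523] angle 0.116
lid rect ((0.6046621799468994, 0.004819050431251526), (0.24590502679347992, 0.34599629044532776), 0.8003223538398743)
bar 142
[ 0.4868 -0.0024  0.0962] [ 0.482 -0.053  0.088] [0.499 0.056 0.101] [-0.008  0.488]
```

View pics/ab.png

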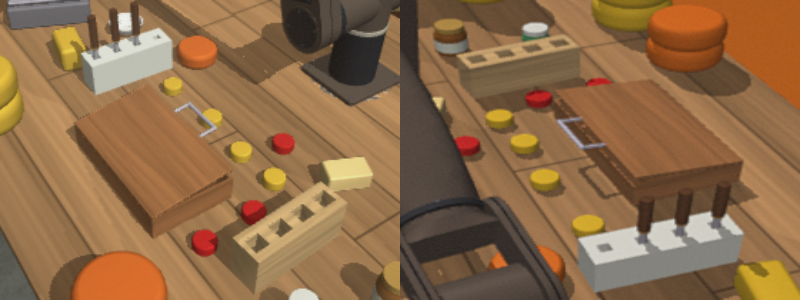

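```bash
cat >> h.py <<'E'
def go(p,yaw=None,tilt=None):
    "tool shift cm + rotvec to reach TCP p with tool down and tool-x at yaw deg"
    s=ctrl.get_state(); r=R.from_quat(s['tcp_rot']); a=np.radians(yaw)
    g=R.from_euler('z',a)*R.from_euler('x',np.pi)
    print(tool(p).round(2),(r.inv()*g).as_rotvec().round(3),'now',s['eef_pos'].round(4),'yaw',np.degrees(np.arctan2(*r.as_matrix()[[1,0],0])).round(1))
E
python3 -c "
from h import *
go([.3,-.4,.29],45);go([.488,.002,.28],91)"
```

```text
[ 20.18 -21.72  -5.93] [-0.002 -0.001 -0.558] now [ 0.1524 -0.657   0.2302] yaw 13.1
[ 47.58 -56.63  -4.86] [-1.00e-03 -1.00e-03 -1.36e+00] now [ 0.1524 -0.657   0.2302] yaw 13.1
```

```bash
python3 -m crank '[[0,0,-5,0,0,0],[20.2,-21.7,-5.9,0,0,-0.56],[20.2,-21.7,-5.9,0,0,-0.56],[20.2,-21.7,-5.9,0,0,-0.56],[20.2,-21.7,-5.9,0,0,-0.56],[20.2,-21.7,-5.9,0,0,-0.56],[20.2,-21.7,-5.9,0,0,-0.56],[20.2,-21.7,-5.9,0,0,-0.56],[20.2,-21.7,-5.9,0,0,-0.56],[20.2,-21.7,-5.9,0,0,-0.56]]' 0.35 40
python3 -c "
from h import *
go([.488,.002,.25],91)"
```

```text
time: 1.15
eef_pos: [0.2998, -0.4012, 0.2902]
tcp_rot: [0.924, 0.383, -0.0, 0.0]
contact_force: [0.3, 0.3, 0.6]
opening: 0.348
finger_force: 0.0
[ 41.84 -15.13   4.  ] [-0.     0.    -0.801] now [ 0.2998 -0.4012  0.2902] yaw 45.1
```

```bash
python3 -m crank '[[41.8,-15.1,0,0,0,-0.8],[41.8,-15.1,0,0,0,-0.8],[41.8,-15.1,0,0,0,-0.8],[41.8,-15.1,0,0,0,-0.8],[41.8,-15.1,0,0,0,-0.8],[41.8,-15.1,2,0,0,-0.8],[41.8,-15.1,4,0,0,-0.8],[41.8,-15.1,4,0,0,-0.8],[41.8,-15.1,4,0,0,-0.8],[41.8,-15.1,4,0,0,-0.8]]'
python3 - <<'E'
from h import *
p,d,i=shot('wrist','w1.png'); c=cloud(d,i)
h=cv2.cvtColor(p,cv2.COLOR_BGR2HSV)
# bar points
g=(d>0)&(c[...,2]>.07)&(c[...,2]<.12)&(c[...,0]>.45)&(c[...,0]<.51)&(abs(c[...,1])<.045)
q=c[g];print(len(q),np.median(q,0).round(4),np.percentile(q,[5,95],axis=0).round(4),np.polyfit(q[:,1],q[:,0],1).round(4))
m=cv2.inRange(h,(20,150,90),(34,255,255))
k,l,st,ce=cv2.connectedComponentsWithStats(m)
for j in range(1,k):
    if st[j,4]>200: print(st[j,4],ce[j].round(),onz(i,*ce[j],.026).round(4))
go([.488,.002,.071],91)
E
```

```text
time: 2.15
eef_pos: [0.4887, 0.0055, 0.2479]
tcp_rot: [0.699, 0.715, -0.001, -0.002]
contact_force: [-0.1, -0.9, -0.2]
opening: 0.349
finger_force: 0.0
1033 [0.4878 0.0009 0.0962] [[ 0.4831 -0.0435  0.0928]
 [ 0.4928  0.0409  0.0978]] [-0.0506  0.4882]
1306 [223.  14.] [0.4243 0.1782 0.026 ]
1703 [233. 112.] [0.4334 0.0828 0.026 ]
1387 [226. 224.] [ 0.4229 -0.0455  0.026 ]
516 [246. 336.] [ 0.4455 -0.2005  0.026 ]
[-0.14  0.02 17.77] [-0.003 -0.     0.003] now [0.4884 0.0033 0.2487] yaw 91.1
```

View pics/w1.png

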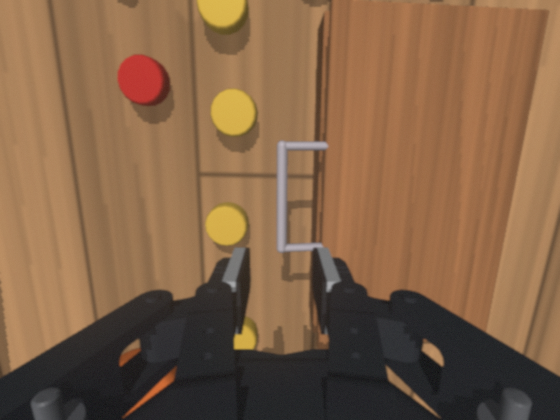

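Wrist view: the bar is centred between the fingers at (282,195), the lid is to the right and the cheeses are to the left. I'll go down and pinch it.

```bash
python3 -m crank '[[0,0,5,0,0,0],[0,0,10,0,0,0],[0,0,15,0,0,0],[0,0,17.6,0,0,0],[0,0,17.6,0,0,0],[0,0,17.6,0,0,0]]'
python3 -m crank '[[0,0,0,0,0,0],[0,0,0,0,0,0],[0,0,0,0,0,0],[0,0,0,0,0,0],[0,0,0,0,0,0],[0,0,0,0,0,0]]' 0 50
python3 - <<'E'
from h import *
s=ctrl.get_state();r=R.from_quat(s['tcp_rot'])
H=np.array([.728,.06]);e=s['eef_pos'];b0=np.array([e[0],e[2]+.0187]);print(b0)
v=b0-H;L=np.hypot(*v);a0=np.arctan2(v[1],-v[0]);print(L,a0)
for a in np.arange(.2,1.42,.1): 
    p=np.array([H[0]-L*np.cos(a+.017),e[1],H[1]+L*np.sin(a+.017)-.0187]); print(round(a,2),(r.inv().apply(p-e)*100).round(1))
E
```

```text
time: 2.8
eef_pos: [0.4888, 0.0005, 0.075]
tcp_rot: [0.702, 0.712, 0.0, 0.0]
contact_force: [-0.8, -0.2, 1.2]
opening: 0.353
finger_force: 0.0
time: 3.4
eef_pos: [0.4886, 0.001, 0.0761]
tcp_rot: [0.701, 0.713, -0.001, 0.001]
contact_force: [-4.0, -4.8, 1.6]
opening: 0.096
finger_force: 48.7
[0.48862888 0.09482238]
0.24189074092983678 0.1444610549589541
0.2 [-0.   0.3 -1.7]
0.3 [-0.   1.  -4.1]
0.4 [-0.1  1.8 -6.3]
0.5 [-0.1  2.9 -8.5]
0.6 [ -0.1   4.2 -10.5]
0.7 [ -0.1   5.7 -12.4]
0.8 [ -0.2   7.4 -14.1]
0.9 [ -0.2   9.2 -15.7]
1.0 [ -0.3  11.2 -17.1]
1.1 [ -0.3  13.4 -18.2]
1.2 [ -0.3  15.6 -19.2]
1.3 [ -0.4  17.9 -19.9]
1.4 [ -0.4  20.3 -20.4]
```

```bash
python3 -m crank '[[0,0.3,-1.7,0,0,0],[0,0.6,-2.9,0,0,0],[0,1,-4.1,0,0,0],[0,1.4,-5.2,0,0,0],[0,1.8,-6.3,0,0,0],[0,2.3,-7.4,0,0,0],[0,2.9,-8.5,0,0,0],[0,3.5,-9.5,0,0,0],[0,4.2,-10.5,0,0,0],[0,4.2,-10.5,0,0,0]]'
python3 -m crank '[[0,0.7,-1,0,0,0],[0,1.5,-1.9,0,0,0],[0,3.2,-3.6,0,0,0],[0,5,-5.2,0,0,0],[0,7,-6.6,0,0,0],[0,9.2,-7.7,0,0,0],[0,11.4,-8.7,0,0,0],[0,13.8,-9.5,0,0,0],[0,13.8,-9.5,0,0,0],[0,13.8,-9.5,0,0,0]]'
```

```text
time: 4.4
eef_pos: [0.5279, 0.0017, 0.1818]
tcp_rot: [0.701, 0.714, -0.004, -0.002]
contact_force: [-12.7, -4.2, 8.6]
opening: 0.095
finger_force: 49.4
time: 5.4
eef_pos: [0.6707, 0.0038, 0.2811]
tcp_rot: [0.701, 0.713, 0.002, 0.005]
contact_force: [0.1, -2.9, 8.6]
opening: 0.091
finger_force: 51.4
```

```bash
python3 - <<'E'
from h import *
s=ctrl.get_state();e=s['eef_pos'];print(e,s['contact_force'],s['opening'],np.arctan2(e[2]+.0187-.06,.728-e[0])-.017)
for n in('scene','side'):
    p,d,i=shot(n);c=cloud(d,i)
    g=(d>0)&(c[...,0]>.6)&(c[...,0]<.76)&(abs(c[...,1])<.13)&(c[...,2]>.09)&(c[...,2]<.24)
    q=c[g];m=np.median(q,0);w=np.linalg.svd(q-m,full_matrices=False)[2][2];print(n,len(q),m.round(3),w.round(3),np.arccos(abs(w[2])))
E
```

```text
[0.67072249 0.00384103 0.2810956 ] [ 0.06726724 -2.92142848  8.58202523] 0.0909792314283201 1.3193297857969355
scene 2278 [0.707 0.013 0.169] [0.968 0.015 0.249] 1.3187869246598012
side 1091 [ 0.698 -0.011  0.169] [0.969 0.015 0.248] 1.320409607583345
```

The lid reads 1.32 rad, so I'll let go, lift off, and look again from above the cheeses.

```bash
python3 -m crank '[[0,0,0,0,0,0],[0,0,0,0,0,0],[0,0,0,0,0,0],[0,0,-1,0,0,0],[0,0,-3,0,0,0],[0,0,-6,0,0,0],[0,0,-8,0,0,0],[0,-5,-8,0,0,0],[0,-10,-8,0,0,0],[0,-12,-8,0,0,0]]' 0.35
cat > look.py <<'E'
from h import *
import sys
for n in('scene','side'):
    p,d,i=shot(n);c=cloud(d,i)
    g=(d>0)&(c[...,0]>.62)&(c[...,0]<.76)&(abs(c[...,1])<.13)&(c[...,2]>.09)&(c[...,2]<.24)
    q=c[g];w=np.linalg.svd(q-np.median(q,0),full_matrices=False)[2][2];print(n,'lid',np.arccos(abs(w[2])).round(3))
    h=cv2.cvtColor(p,cv2.COLOR_BGR2HSV)
    for nm,lo,hi in(('yel',(20,150,90),(34,255,255)),('red',(0,180,80),(4,255,255)),('org',(5,190,120),(16,255,255))):
        k,l,st,ce=cv2.connectedComponentsWithStats(cv2.inRange(h,lo,hi))
        for j in range(1,k):
            q=c[(l==j)&(d>0)]
            if st[j,4]<40 or st[j,4]>900: continue
            m=np.median(q,0)
            if .3<m[0]<.75 and abs(m[1])<.5 and m[2]<.06:
                zt=np.percentile(q[:,2],80); t=q[abs(q[:,2]-zt)<.004]
                print(n,nm,st[j,4],'top',((np.percentile(t,3,axis=0)+np.percentile(t,97,axis=0))/2).round(4),'ext',np.ptp(t,axis=0).round(3))
E
python3 look.py; python3 -c "
from h import *
go([.433,.083,.15],0);go([.433,.083,.15],180);print(ctrl.get_state()['qpos'])"
```

```text
time: 6.5
eef_pos: [0.5452, 0.0038, 0.3545]
tcp_rot: [0.701, 0.713, -0.0, -0.001]
contact_force: [-0.7, 0.3, 0.0]
opening: 0.352
finger_force: 0.0
scene lid 1.317
scene yel 155 top [ 0.4367 -0.2052  0.0273] ext [0.047 0.05  0.007]
scene yel 177 top [ 0.425  -0.0462  0.0269] ext [0.048 0.049 0.007]
scene yel 200 top [0.4354 0.0844 0.0266] ext [0.047 0.049 0.007]
scene yel 229 top [0.4257 0.1922 0.0265] ext [0.049 0.049 0.008]
scene red 185 top [0.3362 0.1168 0.0267] ext [0.048 0.047 0.007]
scene red 222 top [0.5209 0.2427 0.0265] ext [0.05  0.047 0.007]
scene red 264 top [0.6495 0.2505 0.027 ] ext [0.048 0.047 0.008]
scene org 437 top [ 0.3062 -0.2824  0.0464] ext [0.097 0.101 0.008]
side lid 1.318
side yel 188 top [0.42   0.1877 0.0269] ext [0.049 0.05  0.008]
side yel 201 top [0.4304 0.0798 0.0272] ext [0.049 0.049 0.008]
side yel 229 top [ 0.4201 -0.048   0.0267] ext [0.05  0.05  0.007]
side yel 236 top [ 0.4321 -0.208   0.027 ] ext [0.048 0.049 0.008]
side red 100 top [0.6456 0.2441 0.0283] ext [0.046 0.047 0.008]
side red 137 top [0.5157 0.2373 0.0267] ext [0.047 0.053 0.008]
side red 163 top [0.3323 0.1123 0.0272] ext [0.047 0.048 0.008]
[  8.13 -11.22  20.54] [ 1.000e-03 -1.000e-03  1.588e+00] now [0.5463 0.0037 0.3556] yaw 91.0
[  8.13 -11.22  20.54] [ 1.000e-03  1.000e-03 -1.554e+00] now [0.5463 0.0037 0.3556] yaw 91.0
[-1.79114863e-01 -7.02825391e-02  1.74050891e+00  1.42727487e-04
  1.46987576e+00 -1.96227493e-01]
```

```bash
python3 -m crank '[[8,-11.3,5,0,0,1.59],[8,-11.3,10,0,0,1.59],[8,-11.3,15,0,0,1.59],[8,-11.3,20.5,0,0,1.59],[8,-11.3,20.5,0,0,1.59],[8,-11.3,20.5,0,0,1.59],[8,-11.3,20.5,0,0,1.59],[8,-11.3,20.5,0,0,1.59],[8,-11.3,20.5,0,0,1.59],[8,-11.3,20.5,0,0,1.59]]' 0.8 30
python3 -m crank '[[0,0,0,0,0,0.2],[0,0,0,0,0,0.16],[0,0,0,0,0,0.16]]' 
python3 - <<'E'
from h import *
p,d,i=shot('wrist');c=cloud(d,i)
m=cv2.inRange(cv2.cvtColor(p,cv2.COLOR_BGR2HSV),(20,150,90),(34,255,255))
k,l,st,ce=cv2.connectedComponentsWithStats(m)
for j in range(1,k):
    if st[j,4]>200:
        q=c[(l==j)&(d>0)];t=q[q[:,2]>.022];print(st[j,:4],((t.min(0)+t.max(0))/2).round(4),np.ptp(t,axis=0).round(3))
go([.433,.082,.001],0)
E
```

```text
time: 7.6
eef_pos: [0.435, 0.0815, 0.1498]
tcp_rot: [0.999, 0.041, 0.0, -0.0]
contact_force: [1.2, -0.1, 0.2]
opening: 0.805
finger_force: 0.0
time: 7.9
eef_pos: [0.4345, 0.0814, 0.1496]
tcp_rot: [0.999, -0.035, 0.0, -0.0]
contact_force: [0.4, -1.2, 0.4]
opening: 0.799
finger_force: 0.0
[250 174  59  58] [0.4334 0.0822 0.0253] [0.049 0.05  0.006]
[394 175  66  60] [ 0.4224 -0.0478  0.0253] [0.05  0.051 0.007]
[130 193  63  58] [0.4232 0.1892 0.0251] [0.051 0.049 0.006]
[-0.14 -0.05 14.85] [-0.   -0.   -0.07] now [0.4343 0.0814 0.1495] yaw -4.0
```

```bash
python3 -m crank '[[-0.1,-0.1,5,0,0,-0.07],[-0.1,-0.1,10,0,0,-0.07],[-0.1,-0.1,13,0,0,-0.07],[-0.1,-0.1,14.8,0,0,-0.07],[-0.1,-0.1,14.8,0,0,-0.07],[-0.1,-0.1,14.8,0,0,-0.07]]'
python3 -m crank '[[0,0,0,0,0,0],[0,0,0,0,0,0],[0,0,0,0,0,0],[0,0,0,0,0,0],[0,0,0,0,0,0]]' 0 30
python3 -m crank '[[0,0,-3,0,0,0],[0,0,-8,0,0,0],[0,0,-13,0,0,0],[0,0,-13,0,0,0],[0,0,-13,0,0,0]]'
python3 -c "
from h import *
go([.583,-.088,.14],0);go([.583,.003,.14],0);go([.583,.092,.14],0)"
```

```text
time: 8.55
eef_pos: [0.4333, 0.0824, 0.0016]
tcp_rot: [1.0, -0.001, 0.0, -0.0]
contact_force: [0.8, 0.3, 0.2]
opening: 0.801
finger_force: 0.0
time: 9.05
eef_pos: [0.4346, 0.0824, 0.0033]
tcp_rot: [1.0, -0.001, 0.002, 0.0]
contact_force: [-1.5, 0.4, 6.7]
opening: 0.596
finger_force: 31.6
time: 9.55
eef_pos: [0.4339, 0.0824, 0.1333]
tcp_rot: [1.0, -0.001, 0.002, 0.0]
contact_force: [-0.7, 0.6, -0.6]
opening: 0.592
finger_force: 31.9
[14.95 17.01 -0.6 ] [ 0.    -0.005 -0.002] now [0.4339 0.0824 0.1333] yaw -0.1
[14.93  7.91 -0.6 ] [ 0.    -0.005 -0.002] now [0.4339 0.0824 0.1333] yaw -0.1
[14.91 -0.99 -0.6 ] [ 0.    -0.005 -0.002] now [0.4339 0.0824 0.1333] yaw -0.1
```

```bash
python3 -m crank '[[4.5,2.4,0,0,0,0],[9,4.8,0,0,0,0],[13,7,0,0,0,0],[14.9,7.9,0,0,0,0],[14.9,7.9,0,0,0,0],[14.9,7.9,5,0,0,0],[14.9,7.9,10,0,0,0],[14.9,7.9,12,0,0,0],[14.9,7.9,12.3,0,0,0],[14.9,7.9,12.3,0,0,0]]'
python3 -m crank '[[0,0,0,0,0,0],[0,0,0,0,0,0],[0,0,-3,0,0,0],[0,0,-8,0,0,0],[0,0,-13,0,0,0],[0,0,-13,0,0,0],[0,0,-13,0,0,0]]' 0.78
python3 look.py | grep -v -e org -e red
python3 -c "
from h import *
go([.4235,.19,.14],0)"
```

```text
time: 10.55
eef_pos: [0.5784, 0.0043, 0.0059]
tcp_rot: [1.0, -0.001, -0.003, -0.001]
contact_force: [-0.1, 0.2, -0.3]
opening: 0.592
finger_force: 36.5
time: 11.25
eef_pos: [0.5826, 0.003, 0.1406]
tcp_rot: [1.0, -0.001, 0.002, 0.0]
contact_force: [-0.8, -0.3, -0.8]
opening: 0.782
finger_force: 0.0
scene lid 1.317
scene yel 177 top [ 0.4238 -0.0465  0.0268] ext [0.046 0.05  0.007]
scene yel 124 top [0.5744 0.0108 0.0331] ext [0.042 0.043 0.007]
scene yel 230 top [0.4251 0.1925 0.0264] ext [0.048 0.048 0.007]
side lid 1.317
side yel 187 top [0.4206 0.1871 0.0272] ext [0.049 0.054 0.007]
side yel 203 top [0.575  0.002  0.0328] ext [0.049 0.05  0.007]
side yel 228 top [ 0.4205 -0.0496  0.0265] ext [0.05  0.051 0.008]
side yel 244 top [ 0.432  -0.2081  0.0263] ext [0.049 0.052 0.007]
[-15.73 -18.63  -0.26] [-0.     0.002 -0.002] now [0.5804 0.0034 0.137 ] yaw -0.1
```

```bash
python3 -m crank '[[-3.3,-3.8,0,0,0,0],[-6.6,-7.6,0,0,0,0],[-9.8,-11.4,0,0,0,0],[-13,-15.2,0,0,0,0],[-15.7,-18.6,0,0,0,0],[-15.7,-18.6,4,0,0,0],[-15.7,-18.6,9,0,0,0],[-15.7,-18.6,12.5,0,0,0],[-15.7,-18.6,13.5,0,0,0],[-15.7,-18.6,13.5,0,0,0]]'
python3 -c "
from h import *
go([.4235,.19,.0015],0)"
```

```text
time: 12.35
eef_pos: [0.4225, 0.1889, 0.0008]
tcp_rot: [1.0, -0.001, -0.003, 0.001]
contact_force: [0.1, -0.2, -0.7]
opening: 0.779
finger_force: 0.0
[ 0.1  -0.11 -0.08] [ 0.001  0.007 -0.002] now [0.4225 0.1889 0.0008] yaw -0.1
```

```bash
python3 -m crank '[[0,0,0,0,0,0],[0,0,0,0,0,0],[0,0,0,0,0,0],[0,0,0,0,0,0],[0,0,0,0,0,0],[0,0,-3,0,0,0],[0,0,-8,0,0,0],[0,0,-13,0,0,0],[0,0,-13,0,0,0],[0,0,-13,0,0,0]]' 0 30
python3 -c "
from h import *
go([.588,.094,.009],0)"
```

```text
time: 13.35
eef_pos: [0.4259, 0.1896, 0.1349]
tcp_rot: [1.0, -0.001, 0.002, -0.0]
contact_force: [-0.7, -0.1, -1.8]
opening: 0.589
finger_force: 31.8
[16.18  9.54 12.64] [-0.001 -0.004 -0.002] now [0.4259 0.1896 0.1349] yaw -0.1
```

```bash
python3 -m crank '[[4,2.4,0,0,0,0],[8,4.8,0,0,0,0],[12,7,0,0,0,0],[16.3,9.5,0,0,0,0],[16.3,9.5,0,0,0,0],[16.3,9.5,5,0,0,0],[16.3,9.5,10,0,0,0],[16.3,9.5,12,0,0,0],[16.3,9.5,12.5,0,0,0],[16.3,9.5,12.5,0,0,0]]'
python3 -m crank '[[0,0,0,0,0,0],[0,0,0,0,0,0],[0,0,-3,0,0,0],[0,0,-8,0,0,0],[0,0,-13,0,0,0],[0,0,-13,0,0,0],[0,0,-13,0,0,0]]' 0.78
python3 look.py | grep -v -e org -e red
python3 -c "
from h import *
go([.4345,-.2065,.13],0)"
```

```text
time: 14.35
eef_pos: [0.5849, 0.0945, 0.0065]
tcp_rot: [1.0, -0.001, -0.003, 0.0]
contact_force: [-1.6, -0.2, 3.1]
opening: 0.59
finger_force: 37.6
time: 15.05
eef_pos: [0.5884, 0.0943, 0.1397]
tcp_rot: [1.0, -0.001, 0.002, -0.0]
contact_force: [-0.2, 0.9, -0.8]
opening: 0.782
finger_force: 0.0
scene lid 1.318
scene yel 110 top [ 0.418  -0.0451  0.0276] ext [0.036 0.048 0.007]
scene yel 124 top [0.5728 0.0101 0.0329] ext [0.044 0.039 0.007]
scene yel 222 top [0.5831 0.0956 0.0331] ext [0.051 0.047 0.008]
side lid 1.318
side yel 195 top [0.5776 0.0928 0.0326] ext [0.05  0.05  0.008]
side yel 201 top [0.5739 0.0022 0.033 ] ext [0.047 0.05  0.008]
side yel 231 top [ 0.4208 -0.0491  0.0268] ext [0.048 0.05  0.008]
side yel 243 top [ 0.4328 -0.2091  0.0269] ext [0.047 0.052 0.007]
[-15.12  30.1    0.68] [-0.     0.004 -0.002] now [0.5863 0.0942 0.1363] yaw -0.1
```

```bash
python3 -m crank '[[-2,4,0,0,0,0],[-4.2,8.4,0,0,0,0],[-6.4,12.8,0,0,0,0],[-8.6,17.2,0,0,0,0],[-10.8,21.6,0,0,0,0],[-13,26,0,0,0,0],[-15.1,30.1,0,0,0,0],[-15.1,30.1,4,0,0,0],[-15.1,30.1,7,0,0,0],[-15.1,30.1,7,0,0,0]]'
python3 - <<'E'
from h import *
p,d,i=shot('wrist');c=cloud(d,i)
m=cv2.inRange(cv2.cvtColor(p,cv2.COLOR_BGR2HSV),(20,150,90),(34,255,255))
k,l,st,ce=cv2.connectedComponentsWithStats(m)
for j in range(1,k):
    if st[j,4]>200:
        q=c[(l==j)&(d>0)];t=q[q[:,2]>.021];print(st[j,:4],((t.min(0)+t.max(0))/2).round(4),np.ptp(t,axis=0).round(3))
go([.434,-.2075,.0015],0)
E
```

```text
time: 16.15
eef_pos: [0.4312, -0.2036, 0.0619]
tcp_rot: [1.0, -0.002, -0.006, -0.004]
contact_force: [-1.0, 0.3, -1.6]
opening: 0.783
finger_force: 0.0
[246 186  84  85] [ 0.4343 -0.2081  0.0246] [0.05  0.05  0.007]
[  0 205  88  83] [ 0.4219 -0.0525  0.0247] [0.051 0.045 0.007]
[0.13 0.33 6.3 ] [-0.006  0.008 -0.003] now [ 0.4332 -0.2046  0.0645] yaw -0.2
```

```bash
python3 -m crank '[[0.1,0.2,3,0,0,0],[0.1,0.2,5.5,0,0,0],[0.1,0.2,6.3,0,0,0],[0.1,0.2,6.3,0,0,0],[0.1,0.2,6.3,0,0,0]]'
python3 -m crank '[[0,0,0,0,0,0],[0,0,0,0,0,0],[0,0,0,0,0,0],[0,0,0,0,0,0],[0,0,0,0,0,0],[0,0,-3,0,0,0],[0,0,-8,0,0,0],[0,0,-13,0,0,0],[0,0,-13,0,0,0],[0,0,-13,0,0,0]]' 0 30
python3 -c "
from h import *
go([.588,-.088,.009],0)"
```

```text
time: 16.7
eef_pos: [0.4382, -0.209, 0.0067]
tcp_rot: [1.0, -0.001, 0.001, 0.001]
contact_force: [0.1, -0.5, -0.1]
opening: 0.779
finger_force: 0.0
time: 17.7
eef_pos: [0.4381, -0.2093, 0.1375]
tcp_rot: [1.0, -0.001, 0.002, 0.002]
contact_force: [0.4, -0.6, -0.9]
opening: 0.592
finger_force: 31.9
[ 14.91 -12.2   12.88] [ 0.003 -0.004 -0.002] now [ 0.4381 -0.2093  0.1375] yaw -0.1
```

```bash
python3 -m crank '[[4,-3.2,0,0,0,0],[8,-6.4,0,0,0,0],[12,-9.6,0,0,0,0],[14.9,-12.2,0,0,0,0],[14.9,-12.2,0,0,0,0],[14.9,-12.2,5,0,0,0],[14.9,-12.2,10,0,0,0],[14.9,-12.2,12,0,0,0],[14.9,-12.2,12.3,0,0,0],[14.9,-12.2,12.3,0,0,0]]'
python3 -m crank '[[0,0,0,0,0,0],[0,0,0,0,0,0],[0,0,-3,0,0,0],[0,0,-8,0,0,0],[0,0,-13,0,0,0],[0,0,-13,0,0,0],[0,0,-16,0,0,0],[0,0,-16,0,0,0]]' 0.78
python3 look.py | grep -v -e org -e red
python3 -c "
from h import *
go([.582,-.333,.30],-2)"
```

```text
time: 18.7
eef_pos: [0.5839, -0.0866, 0.0096]
tcp_rot: [1.0, -0.001, -0.003, -0.001]
contact_force: [-0.3, 0.6, -0.5]
opening: 0.591
finger_force: 39.7
time: 19.5
eef_pos: [0.5887, -0.0878, 0.1766]
tcp_rot: [1.0, -0.001, 0.004, 0.001]
contact_force: [-0.3, -0.4, -0.1]
opening: 0.783
finger_force: 0.0
scene lid 1.317
scene yel 177 top [ 0.4245 -0.0457  0.0267] ext [0.05  0.05  0.008]
scene yel 124 top [0.5738 0.0098 0.0326] ext [0.041 0.042 0.007]
scene yel 220 top [0.5819 0.0962 0.0329] ext [0.048 0.05  0.007]
side lid 1.319
side yel 195 top [0.5787 0.0926 0.0333] ext [0.049 0.051 0.008]
side yel 203 top [0.5738 0.0009 0.0328] ext [0.049 0.046 0.008]
side yel 223 top [ 0.576  -0.0884  0.0328] ext [0.05  0.051 0.008]
side yel 231 top [ 0.4197 -0.0488  0.0267] ext [0.048 0.054 0.008]
[ -0.38  24.6  -12.75] [ 0.    -0.001  0.033] now [ 0.5865 -0.0871  0.1724] yaw -0.1
```

```bash
python3 -m crank '[[0,0,-5,0,0,0],[0,0,-10,0,0,0],[0,4,-12.5,0,0,0],[0,9,-12.5,0,0,0],[-0.3,14,-12.5,0,0,0],[-0.3,19,-12.5,0,0,0],[-0.3,23,-12.5,0,0,0],[-0.4,24.6,-12.5,0,0,0],[-0.4,24.6,-12.5,0,0,0],[-0.4,24.6,-12.5,0,0,0]]' 0.55
python3 - <<'E'
from h import *
p,d,i=shot('wrist','w2.png');c=cloud(d,i)
m=((d>0)&(c[...,2]>.185)&(c[...,2]<.225)&(c[...,1]<-.3)&(c[...,1]>-.36)).astype(np.uint8)
k,l,st,ce=cv2.connectedComponentsWithStats(m)
for j in range(1,k):
    if st[j,4]>60:
        q=c[l==j];t=q[q[:,2]>.198];print(st[j,:4],((t.min(0)+t.max(0))/2).round(4),np.ptp(t,axis=0).round(3),np.median(t[:,2]))
go([.582,-.333,.168],0)
E
```

```text
time: 20.6
eef_pos: [0.5817, -0.3318, 0.2957]
tcp_rot: [1.0, -0.001, -0.001, -0.001]
contact_force: [-0.4, -0.0, 0.6]
opening: 0.549
finger_force: 0.0
[271 195  26  32] [ 0.5821 -0.3344  0.2057] [0.02  0.019 0.014] 0.2097849959166332
[269 261  25  35] [ 0.5244 -0.3325  0.205 ] [0.02  0.02  0.014] 0.20953139795025424
[267 319  24  35] [ 0.4682 -0.3302  0.2049] [0.016 0.02  0.014] 0.20935199649690997
[1.000e-02 2.000e-01 1.283e+01] [-0.002  0.001 -0.001] now [ 0.582  -0.3312  0.2963] yaw -0.1
```

View pics/w2.png

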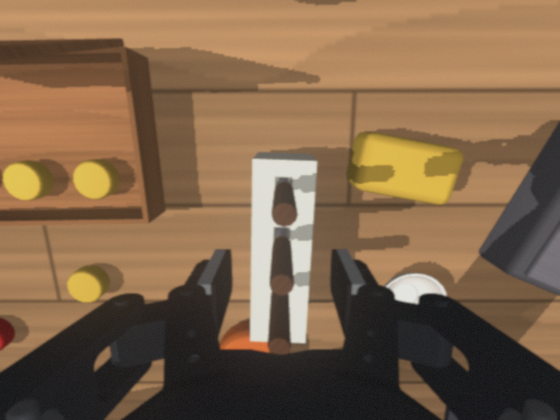

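Wrist view: the three handle tops are at (284,210), (282,278) and (280,340), centred between the fingers. They match the two fixed views. I'll take the far one first.

```bash
python3 -m crank '[[0,0.3,4,0,0,0],[0,0.3,8,0,0,0],[0,0.3,12,0,0,0],[0,0.3,12.8,0,0,0],[0,0.3,12.8,0,0,0],[0,0.3,12.8,0,0,0]]'
python3 -m crank '[[0,0,0,0,0,0],[0,0,0,0,0,0],[0,0,0,0,0,0],[0,0,0,0,0,0],[0,0,0,0,0,0]]' 0 60
python3 -m crank '[[0,0,-2,0,0,0],[0,0,-5,0,0,0],[0,0,-9,0,0,0],[0,0,-13,0,0,0],[0,0,-15,0,0,0],[0,0,-15,0,0,0]]'
python3 -c "
from h import *
go([.605,.3535,.325],0);go([.48,-.1,.325],0)"
```

```text
time: 21.25
eef_pos: [0.5833, -0.3359, 0.1721]
tcp_rot: [1.0, -0.0, 0.002, 0.001]
contact_force: [0.5, 0.2, 1.0]
opening: 0.554
finger_force: 0.0
time: 21.75
eef_pos: [0.5831, -0.3364, 0.1725]
tcp_rot: [1.0, -0.001, 0.002, 0.001]
contact_force: [0.4, 2.0, 6.5]
opening: 0.217
finger_force: 58.4
time: 22.35
eef_pos: [0.5831, -0.3371, 0.325]
tcp_rot: [1.0, -0.001, 0.004, 0.003]
contact_force: [-0.3, -0.3, -0.6]
opening: 0.22
finger_force: 58.6
[  2.03 -69.06  -0.41] [ 0.006 -0.007 -0.002] now [ 0.5831 -0.3371  0.325 ] yaw -0.1
[-10.36 -23.68  -0.22] [ 0.006 -0.007 -0.002] now [ 0.5831 -0.3371  0.325 ] yaw -0.1
```

```bash
python3 -m crank '[[-2,-4,0,0,0,0],[-5,-8,0,0,0,0],[-8,-12,0,0,0,0],[-10,-16,0,0,0,0],[-10,-21,0,0,0,0],[-10,-26,0,0,0,0],[-10,-31,0,0,0,0],[-10,-36,0,0,0,0],[-10,-41,0,0,0,0],[-10,-46,0,0,0,0]]'
python3 -m crank '[[0,-5,0,0,0,0],[2,-9,0,0,0,0],[5,-13,0,0,0,0],[8,-17,0,0,0,0],[10.5,-20,0,0,0,0],[12,-23,0,0,0,0],[12,-23,0,0,0,0],[12,-23,0,0,0,0]]'
python3 - <<'E'
from h import *
go([.605,.3535,.325],0)
p,d,i=shot('wrist','w3.png');c=cloud(d,i)
q=c[(d>0)&(c[...,2]>.09)&(c[...,2]<.108)&(c[...,1]>.28)&(c[...,1]<.42)&(c[...,0]<.68)]
print(cv2.minAreaRect(q[:,:2].astype(np.float32)),np.percentile(q,[1,99],axis=0).round(4))
for n in('scene','side'):
    p,d,i=shot(n);c=cloud(d,i)
    m=((d>0)&(c[...,2]<.093)&(c[...,0]>.38)&(c[...,0]<.66)&(c[...,1]<.39)&(c[...,1]>.3)).astype(np.uint8)
    K=np.array(i['K']);rr=R.from_quat(i['orientation'])
    # holes: pixels whose ray meets z=.1 inside block but surface lies deeper
    v,u=np.indices(d.shape);dirs=np.dstack([(u-K[0,2])/K[0,0],(v-K[1,2])/K[1,1],np.ones(d.shape)])@rr.as_matrix().T
    P=i['origin']+dirs*((.1-i['origin'][2])/dirs[...,2])[...,None]
    a=np.radians(4.3);e=P[...,:2]-[.519,.347];lx=e@[np.cos(a),np.sin(a)];ly=e@[-np.sin(a),np.cos(a)]
    m=((abs(lx)<.11)&(abs(ly)<.028)&(c[...,2]<.095)&(d>0)).astype(np.uint8)
    k,l,st,ce=cv2.connectedComponentsWithStats(m)
    for j in range(1,k):
        if st[j,4]>10: t=P[l==j][:,:2];print(n,st[j,4],((t.min(0)+t.max(0))/2).round(4),np.ptp(t,axis=0).round(3))
E
```

```text
time: 23.35
eef_pos: [0.4817, 0.1261, 0.3171]
tcp_rot: [1.0, -0.001, -0.001, 0.0]
contact_force: [1.3, -0.1, -1.2]
opening: 0.22
finger_force: 58.8
time: 24.15
eef_pos: [0.6027, 0.354, 0.3161]
tcp_rot: [1.0, -0.001, -0.002, 0.001]
contact_force: [-0.2, 0.6, -0.2]
opening: 0.221
finger_force: 58.8
[ 0.23  0.05 -0.89] [ 0.002  0.004 -0.001] now [0.6027 0.354  0.3161] yaw -0.1
((0.519281268119812, 0.34689563512802124), (0.23065489530563354, 0.07018886506557465), 3.8544373512268066) [[0.4054 0.3149 0.0926]
 [0.6346 0.387  0.1019]]
scene 81 [0.4352 0.3428] [0.028 0.029]
scene 90 [0.4921 0.3458] [0.03  0.031]
scene 100 [0.5503 0.3501] [0.029 0.031]
scene 106 [0.6077 0.3539] [0.028 0.03 ]
side 35 [0.6022 0.3494] [0.033 0.031]
side 35 [0.5471 0.3481] [0.029 0.029]
side 40 [0.4895 0.3445] [0.03  0.029]
side 35 [0.4311 0.3395] [0.028 0.028]
```

View pics/w3.png

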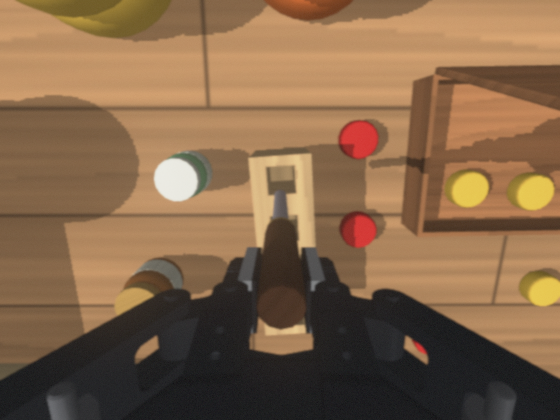

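Wrist view: the trier hangs straight, with its tip near (280,195), just below the far well in the picture (281,178). I'll check the tip against its expected position.

```bash
python3 - <<'E'
from h import *
i=ctrl.camera_info('wrist');K=np.array(i['K']);r=R.from_quat(i['orientation'])
for p in([.6027,.354,.154],[.6027,.354,.26]):
    v=K@r.inv().apply(np.array(p)-i['origin']);print((v[:2]/v[2]).round(1))
go([.605,.352,.176],0)
E
```

```text
[278.7 193.2]
[277.9 226.5]
[ 0.22  0.08 14.28] [ 0.001  0.001 -0.003] now [0.6029 0.3529 0.3188] yaw -0.2
```

```bash
python3 -m crank '[[0.2,0.1,2,0,0,0],[0.2,0.1,5,0,0,0],[0.2,0.1,8,0,0,0],[0.2,0.1,11,0,0,0],[0.2,0.1,13.5,0,0,0],[0.2,0.1,14.2,0,0,0],[0.2,0.1,14.2,0,0,0],[0.2,0.1,14.2,0,0,0]]'
python3 -m crank '[[0,0,0,0,0,0],[0,0,0,0,0,0],[0,0,0,0,0,0],[0,0,-4,0,0,0],[0,0,-9,0,0,0],[0,0,-13,0,0,0],[-3,4,-13,0,0,0],[-6,8,-13,0,0,0],[-9,12,-13,0,0,0],[-12,16,-13,0,0,0]]' 0.5
python3 -c "
from h import *
go([.524,-.332,.30],0)"
```

```text
time: 25.1
eef_pos: [0.6063, 0.353, 0.1796]
tcp_rot: [1.0, -0.001, 0.001, -0.001]
contact_force: [0.1, 0.3, -0.5]
opening: 0.216
finger_force: 58.8
time: 26.1
eef_pos: [0.4838, 0.1921, 0.3079]
tcp_rot: [1.0, -0.001, 0.001, 0.0]
contact_force: [0.4, 0.0, 0.6]
opening: 0.5
finger_force: 0.0
[ 4.09 52.41  0.8 ] [ 0.    -0.001 -0.001] now [0.4838 0.1921 0.3079] yaw -0.1
```

```bash
python3 -m crank '[[0,5,0,0,0,0],[0,10,0,0,0,0],[0,15,0,0,0,0],[0,20,0,0,0,0],[0,25,0,0,0,0],[0,30,0,0,0,0],[0,35,0,0,0,0],[1,40,0,0,0,0],[2,45,0,0,0,0],[3,49,0,0,0,0]]'
python3 -m crank '[[1,3.4,0,0,0,0],[1,3.4,0,0,0,0],[1,3.4,0,0,0,0]]'
python3 look.py | grep -e yel -e lid
python3 -c "
from h import *
go([.524,-.333,.17],0)
for n in('scene','side'):
    p,d,i=shot(n);c=cloud(d,i);q=c[(d>0)&(c[...,0]>.38)&(c[...,0]<.65)&(c[...,1]>.3)&(c[...,1]<.4)&(c[...,2]>.14)];print(n,len(q),np.median(q,0),q.max(0))"
```

```text
time: 27.1
eef_pos: [0.5139, -0.2995, 0.3081]
tcp_rot: [1.0, -0.002, 0.001, 0.001]
contact_force: [0.9, -1.0, 0.9]
opening: 0.5
finger_force: 0.0
time: 27.4
eef_pos: [0.5238, -0.3311, 0.3072]
tcp_rot: [1.0, -0.002, -0.0, -0.0]
contact_force: [0.7, 0.5, 1.2]
opening: 0.504
finger_force: 0.0
scene lid 1.317
scene yel 177 top [ 0.4248 -0.0451  0.0272] ext [0.049 0.05  0.008]
scene yel 122 top [0.5734 0.0106 0.0328] ext [0.04  0.042 0.007]
scene yel 220 top [0.5824 0.0966 0.0332] ext [0.05  0.046 0.008]
side lid 1.323
side yel 195 top [0.5793 0.0909 0.0326] ext [0.048 0.049 0.008]
side yel 203 top [0.5738 0.0031 0.0329] ext [0.049 0.05  0.008]
side yel 224 top [ 0.5761 -0.0896  0.0328] ext [0.048 0.048 0.008]
side yel 230 top [ 0.4203 -0.0501  0.0266] ext [0.048 0.052 0.008]
[1.000e-02 3.300e-01 1.376e+01] [-0.    -0.    -0.001] now [ 0.5239 -0.3297  0.3076] yaw -0.1
scene 184 [0.61166287 0.35944435 0.18522864] [0.61909682 0.36571307 0.2132996 ]
side 9 [0.5989693  0.34613088 0.1467722 ] [0.60838895 0.35268435 0.15230301]
```

```bash
python3 -m crank '[[0,0.3,4,0,0,0],[0,0.3,8,0,0,0],[0,0.3,12,0,0,0],[0,0.3,13.6,0,0,0],[0,0.3,13.6,0,0,0],[0,0.3,13.6,0,0,0]]'
python3 -m crank '[[0,0,0,0,0,0],[0,0,0,0,0,0],[0,0,0,0,0,0],[0,0,0,0,0,0],[0,0,0,0,0,0],[0,0,-2,0,0,0],[0,0,-5,0,0,0],[0,0,-9,0,0,0],[0,0,-13,0,0,0],[0,0,-15,0,0,0]]' 0 60
python3 -m crank '[[0,0,0,0,0,0],[0,0,0,0,0,0]]'
python3 -c "
from h import *
go([.5485,.349,.32],0)"
```

```text
time: 28.2
eef_pos: [0.5248, -0.334, 0.1733]
tcp_rot: [1.0, -0.001, 0.001, 0.001]
contact_force: [-0.2, 0.0, -0.5]
opening: 0.499
finger_force: 0.0
time: 29.2
eef_pos: [0.5248, -0.3347, 0.3268]
tcp_rot: [1.0, -0.001, 0.003, 0.003]
contact_force: [0.5, 0.6, -0.5]
opening: 0.216
finger_force: 58.7
time: 29.4
eef_pos: [0.5237, -0.3337, 0.3209]
tcp_rot: [1.0, -0.001, -0.0, 0.0]
contact_force: [0.5, 1.0, -1.4]
opening: 0.22
finger_force: 58.7
[  2.33 -68.28   0.08] [ 0.     0.    -0.002] now [ 0.5237 -0.3337  0.3209] yaw -0.1
```

```bash
python3 -m crank '[[-1,-5,0,0,0,0],[-2,-10,0,0,0,0],[-3,-15,0,0,0,0],[-4,-20,0,0,0,0],[-4,-25,0,0,0,0],[-4,-30,0,0,0,0],[-4,-35,0,0,0,0],[-4,-40,0,0,0,0],[-3,-45,0,0,0,0],[-2,-50,0,0,0,0]]'
python3 -m crank '[[1,-5,0,0,0,0],[2,-10,0,0,0,0],[3.5,-15,0,0,0,0],[4.3,-18.3,0,0,0,0],[4.3,-18.3,0,0,0,0],[4.3,-18.3,0,0,0,0],[4.3,-18.3,0,0,0,0]]'
python3 -c "
from h import *
go([.5485,.349,.177],0)"
```

```text
time: 30.4
eef_pos: [0.5025, 0.1625, 0.3184]
tcp_rot: [1.0, -0.001, -0.002, 0.0]
contact_force: [0.5, 0.5, -0.1]
opening: 0.216
finger_force: 58.9
time: 31.1
eef_pos: [0.5467, 0.3425, 0.3194]
tcp_rot: [1.0, -0.001, -0.001, 0.001]
contact_force: [0.1, 0.5, -0.9]
opening: 0.216
finger_force: 58.9
[ 0.22 -0.68 14.24] [ 0.002  0.003 -0.003] now [0.5467 0.3425 0.3194] yaw -0.2
```

```bash
python3 -m crank '[[0.2,-0.6,0,0,0,0],[0.2,-0.6,2,0,0,0],[0.2,-0.6,5,0,0,0],[0.2,-0.6,8,0,0,0],[0.2,-0.6,11,0,0,0],[0.2,-0.6,13.5,0,0,0],[0.2,-0.6,14.2,0,0,0],[0.2,-0.6,14.2,0,0,0],[0.2,-0.6,14.2,0,0,0]]'
python3 -c "
from h import *
go([.5485,.349,.177],0)"
```

```text
time: 32.0
eef_pos: [0.5503, 0.3496, 0.1813]
tcp_rot: [1.0, -0.001, 0.001, -0.001]
contact_force: [1.2, -0.4, 0.1]
opening: 0.217
finger_force: 59.0
[-0.18  0.06  0.43] [-0.001 -0.003 -0.003] now [0.5503 0.3496 0.1813] yaw -0.2
```

```bash
python3 -m crank '[[0,0,0.3,0,0,0],[0,0,0.3,0,0,0],[0,0,0.3,0,0,0]]'
python3 -m crank '[[0,0,0,0,0,0],[0,0,0,0,0,0],[0,0,0,0,0,0],[0,0,-4,0,0,0],[0,0,-9,0,0,0],[0,0,-13,0,0,0],[-2,5,-13,0,0,0],[-4,9,-13,0,0,0],[-6,14,-13,0,0,0],[-8,18.5,-13,0,0,0]]' 0.5
python3 -m crank '[[0,5,0,0,0,0],[0,10,0,0,0,0],[0,15,0,0,0,0],[0,20,0,0,0,0],[0,25,0,0,0,0],[0,30,0,0,0,0],[0,35,0,0,0,0],[0,40,0,0,0,0],[0,45,0,0,0,0],[0,48,0,0,0,0]]'
python3 -c "
from h import *
go([.4665,-.331,.30],0)"
```

```text
time: 32.3
eef_pos: [0.5496, 0.3497, 0.1772]
tcp_rot: [1.0, -0.001, 0.001, -0.0]
contact_force: [0.9, -0.5, -0.2]
opening: 0.218
finger_force: 59.0
time: 33.3
eef_pos: [0.4692, 0.1661, 0.3065]
tcp_rot: [1.0, -0.001, 0.0, 0.0]
contact_force: [0.5, -0.2, 0.7]
opening: 0.502
finger_force: 0.0
time: 34.3
eef_pos: [0.4684, -0.3159, 0.3063]
tcp_rot: [1.0, -0.002, 0.0, 0.0]
contact_force: [0.3, 0.3, -0.4]
opening: 0.499
finger_force: 0.0
[-0.18  1.51  0.64] [ 0.001 -0.    -0.005] now [ 0.4684 -0.3159  0.3063] yaw -0.3
```

```bash
python3 -m crank '[[-0.2,1.5,0,0,0,0],[-0.2,1.5,4,0,0,0],[-0.2,1.5,8,0,0,0],[-0.2,1.5,12,0,0,0],[-0.2,1.5,13.5,0,0,0],[-0.2,1.5,13.5,0,0,0],[-0.2,1.5,13.5,0,0,0]]'
python3 -m crank '[[0,0,0,0,0,0],[0,0,0,0,0,0],[0,0,0,0,0,0],[0,0,0,0,0,0],[0,0,0,0,0,0],[0,0,-2,0,0,0],[0,0,-5,0,0,0],[0,0,-9,0,0,0],[0,0,-13,0,0,0],[0,0,-15,0,0,0]]' 0 60
python3 -m crank '[[0,0,0,0,0,0],[0,0,0,0,0,0],[0,-5,0,0,0,0],[0,-10,0,0,0,0],[0,-15,0,0,0,0],[0,-20,0,0,0,0],[0,-25,0,0,0,0],[0,-30,0,0,0,0],[0,-35,0,0,0,0],[0,-40,0,0,0,0]]'
python3 -c "
from h import *
go([.4905,.345,.32],0)"
```

```text
time: 35.0
eef_pos: [0.468, -0.3279, 0.1733]
tcp_rot: [1.0, -0.001, 0.001, 0.001]
contact_force: [-0.1, -0.6, 0.8]
opening: 0.5
finger_force: 0.0
time: 36.0
eef_pos: [0.4678, -0.3283, 0.3263]
tcp_rot: [1.0, -0.001, 0.002, 0.002]
contact_force: [-0.3, -1.0, -1.2]
opening: 0.22
finger_force: 58.8
time: 37.0
eef_pos: [0.4663, 0.0745, 0.3183]
tcp_rot: [1.0, -0.001, -0.002, -0.0]
contact_force: [1.1, 0.3, -0.3]
opening: 0.216
finger_force: 58.9
[  2.35 -27.06  -0.17] [-0.     0.004 -0.003] now [0.4663 0.0745 0.3183] yaw -0.1
```

```bash
python3 -m crank '[[0.5,-5,0,0,0,0],[1,-10,0,0,0,0],[1.5,-15,0,0,0,0],[2,-20,0,0,0,0],[2.4,-24,0,0,0,0],[2.4,-27,0,0,0,0],[2.4,-27,0,0,0,0],[2.4,-27,0,0,0,0],[2.4,-27,0,0,0,0]]'
python3 -c "
from h import *
go([.4905,.345,.177],0)"
```

```text
time: 37.9
eef_pos: [0.4921, 0.3414, 0.3196]
tcp_rot: [1.0, -0.002, -0.001, 0.001]
contact_force: [0.1, 0.6, -0.0]
opening: 0.22
finger_force: 59.0
[-0.12 -0.39 14.26] [ 0.002  0.003 -0.003] now [0.4921 0.3414 0.3196] yaw -0.2
```

```bash
python3 -m crank '[[-0.1,-0.4,2,0,0,0],[-0.1,-0.4,5,0,0,0],[-0.1,-0.4,8,0,0,0],[-0.1,-0.4,11,0,0,0],[-0.1,-0.4,13.5,0,0,0],[-0.1,-0.4,14.4,0,0,0],[-0.1,-0.4,14.4,0,0,0],[-0.1,-0.4,14.4,0,0,0],[-0.1,-0.4,14.4,0,0,0]]'
python3 -m crank '[[0,0,0,0,0,0],[0,0,0,0,0,0],[0,0,0,0,0,0],[0,0,-4,0,0,0],[0,0,-9,0,0,0],[0,0,-13,0,0,0],[0,5,-13,0,0,0],[0,10,-13,0,0,0],[0,15,-13,0,0,0],[0,20,-13,0,0,0]]' 0.5
python3 -m crank '[[0,5,0,0,0,0],[0,10,0,0,0,0],[0,15,0,0,0,0],[0,20,0,0,0,0],[0,25,0,0,0,0],[0,30,0,0,0,0],[0,35,0,0,0,0],[0,35,0,0,0,0],[0,35,0,0,0,0],[0,35,0,0,0,0]]'
python3 look.py
python3 - <<'E'
from h import *
P=[]
for n in('scene','side'):
    p,d,i=shot(n);P.append(p);c=cloud(d,i)
    m=((d>0)&(c[...,0]>.38)&(c[...,0]<.66)&(c[...,1]>.3)&(c[...,1]<.4)&(c[...,2]>.195)).astype(np.uint8)
    k,l,st,ce=cv2.connectedComponentsWithStats(m)
    for j in range(1,k):
        if st[j,4]>8: print(n,st[j,4],np.median(c[l==j],0).round(4),c[l==j].max(0)[2].round(4))
cv2.imwrite('pics/end.png',cv2.hconcat([cv2.resize(x,(400,300)) for x in P]))
E
```

```text
time: 38.8
eef_pos: [0.4923, 0.3464, 0.1788]
tcp_rot: [1.0, -0.001, 0.001, -0.001]
contact_force: [0.2, 0.2, -0.0]
opening: 0.214
finger_force: 59.0
time: 39.8
eef_pos: [0.4907, 0.145, 0.3078]
tcp_rot: [1.0, -0.001, 0.001, 0.0]
contact_force: [1.0, -0.4, 0.2]
opening: 0.496
finger_force: 0.0
time: 40.8
eef_pos: [0.4903, -0.2026, 0.3074]
tcp_rot: [1.0, -0.001, 0.0, -0.0]
contact_force: [-0.1, 0.5, -0.5]
opening: 0.506
finger_force: 0.0
scene lid 1.317
scene yel 177 top [ 0.4241 -0.0469  0.0273] ext [0.048 0.05  0.007]
scene yel 126 top [0.5729 0.0112 0.0332] ext [0.041 0.043 0.007]
scene yel 220 top [0.5823 0.0968 0.0327] ext [0.049 0.047 0.008]
scene red 185 top [0.3368 0.1157 0.0272] ext [0.048 0.048 0.008]
scene red 144 top [0.526  0.2391 0.0267] ext [0.042 0.042 0.006]
scene red 263 top [0.649  0.2499 0.0267] ext [0.049 0.048 0.008]
scene org 423 top [ 0.307  -0.2847  0.0463] ext [0.099 0.098 0.008]
side lid 1.319
side yel 196 top [0.5782 0.0919 0.0325] ext [0.05  0.052 0.007]
side yel 202 top [0.5735 0.0023 0.0331] ext [0.047 0.048 0.008]
side yel 225 top [ 0.5764 -0.0886  0.0318] ext [0.049 0.049 0.008]
side yel 230 top [ 0.4199 -0.0502  0.0274] ext [0.048 0.053 0.008]
side red 92 top [0.6419 0.2461 0.028 ] ext [0.038 0.051 0.008]
side red 142 top [0.5165 0.2375 0.0281] ext [0.047 0.051 0.008]
side red 167 top [0.3326 0.1114 0.0269] ext [0.046 0.052 0.007]
scene 66 [0.4947 0.3491 0.2079] 0.213
scene 68 [0.5525 0.3545 0.2083] 0.2146
scene 69 [0.609  0.357  0.2085] 0.2124
side 23 [0.5444 0.3445 0.2042] 0.2142
side 33 [0.4882 0.342  0.2063] 0.2141
```

View pics/end.png

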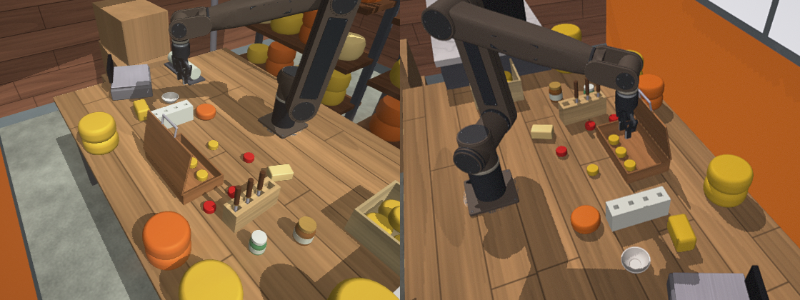

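The final views show the lid up at 1.32 rad and three cheeses flat in the case. The fourth cheese is on the counter at about (592,170), all three triers stand in the caddy, and the rack is empty.

```bash
python3 -c "
from plant import ctrl
print(ctrl.sign_off())"
```

```text
the job is handed in; nothing more can be done
None
```

I handed the job in at about 41 s: the lid stands released at about 1.32 rad, three cheeses lie flat in the case with the fourth on the counter, and all three triers stand handle up in the caddy; sign-off returned no verdict.

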